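# Fetch the chopstick box from behind the condiments

### The arm

A 7-joint arm with a two-finger parallel gripper is mounted at the origin on the work surface. World frame = base frame: x ahead of the robot, y to its left, z up, the work surface at z = 0. Lengths are in m, angles in rad, forces in N, time in s.
With the tool pointing down it reaches from about 0.4 to 0.85 m from the base axis. Payload 10.4 kg.
Tool frame: the origin (TCP) lies at the very end of the fingers, on their centre line; the grasp point (between the pads) lies 19 mm behind it; z points along the fingers, y is the line along which they close (so a half turn about z gives the same grasp; the last joint's range is limited). The gripper opens to 85 mm and grips with 20 to 120 N. Pads are 22 mm wide; open, the fingers measure 114 mm over their backs; the gripper's body (76 mm by 85 mm) begins 54 mm behind the grasp point. The pads swing forward as they close: fully open they stand 13 mm farther back than shut.
Start: joints at [1.18, 0.332, -0.065, 1.46, 0.022, 1.35, -0.088], TCP at [0.225, -0.583, 0.231] pointing down, gripper open.
Joint ranges: [-2.6, 2.6], [-0.5, 2.12], [-1.47, 1.34], [0.16, 2.42], [-1.27, 4.41], [0.06, 2.06], [-2.6, 2.6]. Speed limits (rad/s): [2.22, 2.22, 2.79, 2.79, 3.14, 3.14, 3.14].

### API

Orientations are given as [roll, pitch, yaw] about the fixed x, y, z axes, in that order (R = Rz(yaw) Ry(pitch) Rx(roll)).
In Python, from cell import robot gives the robot as it stands. Calls block until the motion is done:
- robot.goto(position, orientation): joint-space move of the TCP to a pose.
- robot.move_linear(position, orientation=None, max_speed=0.15, max_force=None): straight line of the TCP; orientation=None keeps the orientation; max_speed is the mean speed in m/s. With max_force (N) it stops when the force on the tool has changed by that much, and returns True; else False.
- robot.set_joints(angles): joint-space move.
- robot.let_go() and robot.gripper_close(force=None): open the fingers fully, or close them until they stop; force is the grip in N (None keeps the last).
- robot.sleep(seconds).
- robot.solve_ik(position, orientation): joint angles nearest the present ones, or None.
- robot.read_state(): the state.
- robot.read_camera(name): name is "side" or "top"; returns a dict with "image" (384x512x3 uint8, red, green, blue), "z_map" (384x512 float32, m along the optical axis (not along the pixel's ray), 0 where there is no reading), "vertical_fov" (degrees; the focal length in pixels is half the picture's height over the tangent of half this angle, whatever the lens; pixels are square), "cx", "cy" (the principal point, pixels), "k1" (the pictures are not rectified: a ray, as slopes to the right and down, at radius r is drawn at 1 + k1 r^2 times it, then the intrinsics apply), "origin" and "attitude" of the camera in the world. Camera axes: x right, y up, looking along -z (the intrinsics and any distortion apply to the point x, -y, -z); pixel columns grow to the right and rows downward; lengths in m; the calibration is good to about 2 mm. A picture is of the moment at which its call begins.
A pose or a line that the arm cannot do raises robot.Unreachable and nothing moves.
- robot.job_done(): hands the job in; it is judged then, once.
The state is a dict: "time": time; "joint_pos": joint angles; "dq": joint speeds; "effort": joint torques, N m; "eef_pos": TCP position; "ee_rot": TCP orientation; "contact_force": force on the tool from outside, world axes, zero at the start; "moment": the same for the moment, N m; "opening": finger opening in m; "gripper_force": force on a finger pad.
Only numpy, scipy, OpenCV 4.12 (cv2) and the standard library are available. Lean on these libraries where they do the work, as an engineer would, in place of code of your own. Each camera call takes 0.05 s, during which the arm holds its last target. There are 200 camera calls.

### The job

Lift the pepper mill, the squeeze bottle and the steel shaker off the grey station tray and stand all three on the empty steel tray; then take the chopstick box from behind where they stood and lay it lengthwise in the middle of the wooden guest tray. Then put the three back on the station tray, each upright on the very spot where it stood at the start. Never knock one over, and leave the dip dish and the salt pot beside them where they are.

Things in the scene. Friction and masses are not known exactly. Their poses are not given: they have to be found in the camera images.
- pepper_mill: turned wooden pepper mill, loose, 136 mm tall with the small steel button on its round head, foot 54 mm across, waist 41 mm across at 40 to 52 mm, straight round barrel 48 mm across from 74 to 112 mm above its foot (gripping it 95 mm up clears its neighbours and the box); origin at the centre of its underside, z up; 0.18 to 0.35 kg
- squeeze_bottle: white plastic squeeze bottle, closed and rigid, loose, 136 mm tall with its pointed nozzle; straight round body 52 mm across from the foot to 106 mm, shoulder, collar and nozzle above; origin at the centre of its underside, z up; 0.18 to 0.35 kg
- steel_shaker: plain metal shaker with a domed pierced top, loose, 126 mm tall, straight round body 54 mm across from the foot to 108 mm; origin at the centre of its underside, z up; 0.2 to 0.4 kg
- chopstick_box: closed dark wooden chopstick box, loose, 240 mm long (own x), 52 mm wide (own y), 45 mm high; origin at the centre of its underside; it lies behind (farther from the robot than) the row of three, about 14 mm from them, its long side along the row; 0.21 to 0.42 kg
- station: grey plastic station tray, fixed, 200 mm deep (own x, pointing away from the robot) by 360 mm wide (own y, along the row), floor 4 mm thick, lip 4 mm thick and 14 mm high over the counter; origin at the centre of its underside. The row of three stands about 36 mm in front of its centre line (own x = -36 mm), 82 mm apart, in any order; the box's middle is about 30 mm behind its centre line
- steel_tray: empty steel tray, fixed, 300 mm long (own x) by 160 mm wide (own y), floor 4 mm thick, lip 15 mm high over the counter with 4 mm walls; left or right of the station tray; origin at the centre of its underside
- guest_tray: empty wooden guest tray, fixed, with a low bar handle across each end; 324 mm long over all (own x) by 160 mm wide (own y), clear inside 290 by 150 mm, floor 5 mm thick, side lips 14 mm and handles 37 mm high over the counter; on the other side of the station tray from the steel tray; origin at the centre of its underside
- dip_dish: small pale ceramic dip dish, loose, 54 mm across, 32 mm high, standing at one end of the row of three on the station tray, its centre about 64 mm from the nearest of them; not to be moved; origin at the centre of its underside
- salt_pot: small lidded pale wooden salt pot, loose, 54 mm across, 57 mm high with its knob, standing at the other end of the row, its centre about 64 mm from the nearest of them; not to be moved; origin at the centre of its underside
Things that resemble listed ones, but are neither listed nor needed, are in the scene too. Leave any purple look-alike of the steel_shaker alone.

How it is judged:
By the outcome, as a careful person would: the job done as asked, in the order asked, and still so for the second after the job is handed in, with the robot touching nothing.
It also fails if it takes over 138 s, if anything falls off the work surface, if the arm or the gripper's body presses on something with over 40 N, if the wrist force passes 120 N, or if a joint passes its speed limit or range.

## Working session

There is one attempt and no reset: what is moved stays moved. The work goes in short steps, each a Python script; the robot and the scene stay as the last script left them, time stands still between calls to the robot, and variables do not carry over. Pictures are saved under pics/ and viewed, at most 14 in all, crops included, and the job is handed in when it is done.

```bash
ls; mkdir -p pics; cat > h.py <<'E'
import numpy as np, cv2
from cell import robot
def snap(name,tag):
    c=robot.read_camera(name); np.save(f'pics/{tag}.npy',c,allow_pickle=True)
    cv2.imwrite(f'pics/{tag}.png',cv2.cvtColor(c['image'],cv2.COLOR_RGB2BGR)); return c
def load(tag): return np.load(f'pics/{tag}.npy',allow_pickle=True).item()
def rays(c,u,v):
    f=c['image'].shape[0]/2/np.tan(np.radians(c['vertical_fov'])/2)
    K=np.array([[f,0,c['cx']],[0,f,c['cy']],[0,0,1]],float)
    p=cv2.undistortPoints(np.stack([u,v],-1).reshape(-1,1,2).astype(float),K,np.array([c['k1'],0,0,0.]),None,None).reshape(-1,2)
    return np.c_[p[:,0],-p[:,1],-np.ones(len(p))]
def rot(c):
    a=np.array(c['attitude'],float)
    if a.shape==(3,3): return a
    from scipy.spatial.transform import Rotation as R
    return R.from_euler('xyz',a).as_matrix() if a.size==3 else R.from_quat(a).as_matrix()
def cloud(c):
    h,w=c['z_map'].shape; v,u=np.mgrid[:h,:w]
    P=rays(c,u.ravel(),v.ravel())*c['z_map'].reshape(-1,1)
    return (P@rot(c).T+np.array(c['origin'])).reshape(h,w,3)
E
python3 - <<'E'
from h import *
for n in('top','side'):
    c=snap(n,n+'0'); print({k:v for k,v in c.items() if k not in('image','z_map')})
print(robot.read_state())
E
```

```text
pics
{'vertical_fov': 51.99312646373096, 'cx': 252.60830097880526, 'cy': 190.50110302071525, 'k1': 0.005072782195678718, 'origin': array([0.32728616, 0.01026733, 1.06927196]), 'attitude': array([ 0.11384769, -0.02796658, -1.57522113])}
{'vertical_fov': 52.300631114834346, 'cx': 256.40993616943734, 'cy': 200.65187292756852, 'k1': -0.06112088339942076, 'origin': array([-0.06784816,  0.72426418,  0.62792042]), 'attitude': array([ 0.99615518,  0.01766294, -2.52497153])}
{'time': 0.1, 'joint_pos': array([ 1.18041675,  0.3328207 , -0.06469129,  1.46082665,  0.02163574,
        1.34988694, -0.08851329]), 'dq': array([ 4.63256533e-05, -3.41613215e-04,  3.55571256e-04, -1.74193496e-03,
        1.11653465e-03, -8.08098204e-04,  1.87986818e-03]), 'effort': array([ 1.17702177e-03, -6.26745272e+01,  4.87317285e-02, -3.92428279e+01,
        1.61556905e-02,  6.97712196e-03, -8.69084874e-05]), 'eef_pos': array([ 0.22458343, -0.58291582,  0.23060262]), 'ee_rot': array([-3.14035073e+00,  9.19705494e-05,  3.67784537e-01]), 'contact_force': array([-0.32287468,  0.80480714, -0.25332653]), 'moment': array([0.0423807 , 0.01592228, 0.01520899]), 'gripper_force': 0.0, 'opening': 0.08559607580829567}
```

View pics/top0.png

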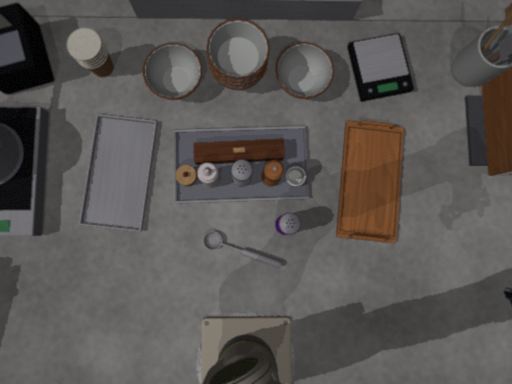

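View pics/side0.png

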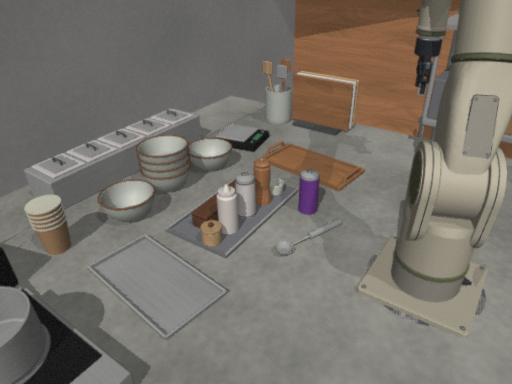

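The top view shows, left to right: salt pot (185,175), squeeze bottle (207,173), steel shaker (242,171), pepper mill (273,173), dip dish (296,176). The box lies behind them at (239,151). The steel tray is at (120,172) and the guest tray at (370,181).

What could be confused:
- **Shaker:** grey one at (242,171) or the purple look-alike at (288,224). I choose the grey one.
- **Bottle and mill:** the cups at (88,48) and the salt pot at (185,175) are ruled out by the description.
- **Steel tray:** (120,172), not the scale at (380,65).

Next I check the choice in a close crop and measure.

```bash
cat > m.py <<'E'
from h import *
from scipy.optimize import least_squares
def fitc(p):
    return least_squares(lambda q:np.hypot(p[:,0]-q[0],p[:,1]-q[1])-q[2],[*p.mean(0)[:2],.026],loss='soft_l1',f_scale=.001).x
if __name__=='__main__':
    import sys
    for n in sys.argv[1:]:
        c=load(n); P=cloud(c); 
        print(n,'floor z', [np.round(np.median(P[...,2][(abs(P[...,0]-x)<.01)&(abs(P[...,1]-y)<.01)]),4) for x,y in ((.45,.27),(.45,-.3),(.40,0.15))])
E
python3 - <<'E'
from h import *
t=load('top0');s=load('side0');Pt=cloud(t);Ps=cloud(s)
for n,P,pts in(('top',Pt,[(185,175),(207,173),(242,171),(273,173),(296,176),(239,151),(120,172),(370,181),(288,224),(99,116),(157,121),(84,227),(141,229),(345,123),(403,126),(338,236),(395,241),(177,130),(307,128),(312,197),(178,201),(240,192),(230,260)]),('side',Ps,[(211,230),(228,205),(246,190),(262,180),(278,187),(160,280),(310,165),(240,240),(205,210),(258,240)])):
    for u,v in pts: print(n,u,v,np.round(P[v,u],4))
a=cv2.resize(cv2.cvtColor(t['image'],cv2.COLOR_RGB2BGR)[115:240,165:320],None,fx=5,fy=4.8,interpolation=cv2.INTER_CUBIC)
cv2.imwrite('pics/ct.png',a)
a=cv2.resize(cv2.cvtColor(s['image'],cv2.COLOR_RGB2BGR)[145:265,165:325],None,fx=5,fy=5,interpolation=cv2.INTER_CUBIC)
cv2.imwrite('pics/cs.png',a)
E
```

```text
top 185 175 [0.4836 0.1564 0.0564]
top 207 173 [0.4766 0.0928 0.1332]
top 242 171 [0.4822 0.0089 0.1289]
top 273 173 [ 0.4763 -0.0656  0.135 ]
top 296 176 [ 0.4883 -0.1388  0.0078]
top 239 151 [0.5487 0.0166 0.0493]
top 120 172 [0.5002 0.34   0.0023]
top 370 181 [ 0.4747 -0.343   0.0058]
top 288 224 [ 0.3542 -0.101   0.1264]
top 99 116 [0.6544 0.4    0.0087]
top 157 121 [ 0.6444  0.2445 -0.0028]
top 84 227 [ 0.3519  0.4317 -0.0021]
top 141 229 [0.3457 0.2771 0.0105]
top 345 123 [ 0.6388 -0.2795  0.0038]
top 403 126 [ 0.6321 -0.4451 -0.0013]
top 338 236 [ 0.3249 -0.2488  0.011 ]
top 395 241 [ 0.311  -0.4011  0.0153]
top 177 130 [0.6148 0.1863 0.0127]
top 307 128 [ 0.6244 -0.1726  0.0025]
top 312 197 [ 4.314e-01 -1.830e-01 -4.000e-04]
top 178 201 [0.4201 0.1805 0.0113]
top 240 192 [0.4448 0.0143 0.0049]
top 230 260 [ 0.2622  0.0412 -0.0022]
side 211 230 [0.4733 0.1709 0.0493]
side 228 205 [0.4633 0.1127 0.0945]
side 246 190 [0.4684 0.0313 0.0949]
side 262 180 [ 0.4709 -0.0461  0.0871]
side 278 187 [ 0.4621 -0.1155  0.0328]
side 160 280 [0.4898 0.3341 0.0029]
side 310 165 [ 0.4744 -0.3365  0.0057]
side 240 240 [0.4185 0.1279 0.0142]
side 205 210 [0.5433 0.1142 0.0499]
side 258 240 [3.915e-01 8.840e-02 1.000e-04]
```

View pics/ct.png

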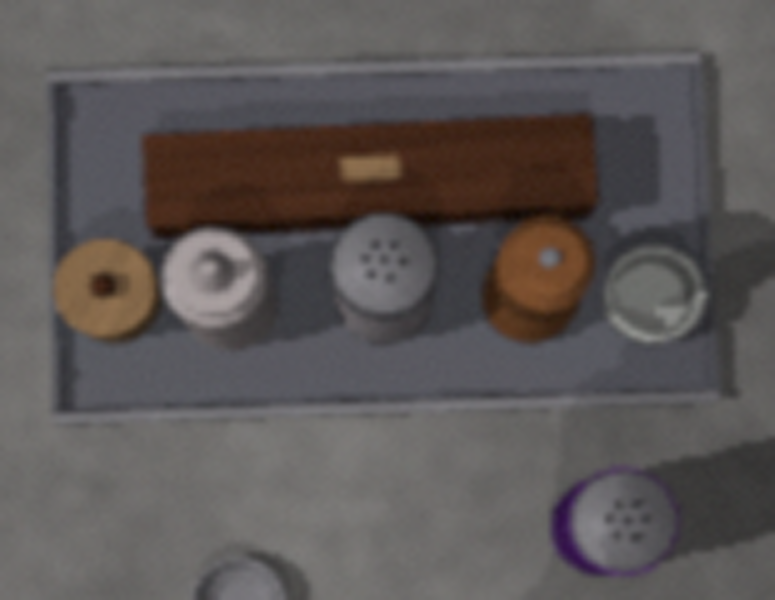

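View pics/cs.png

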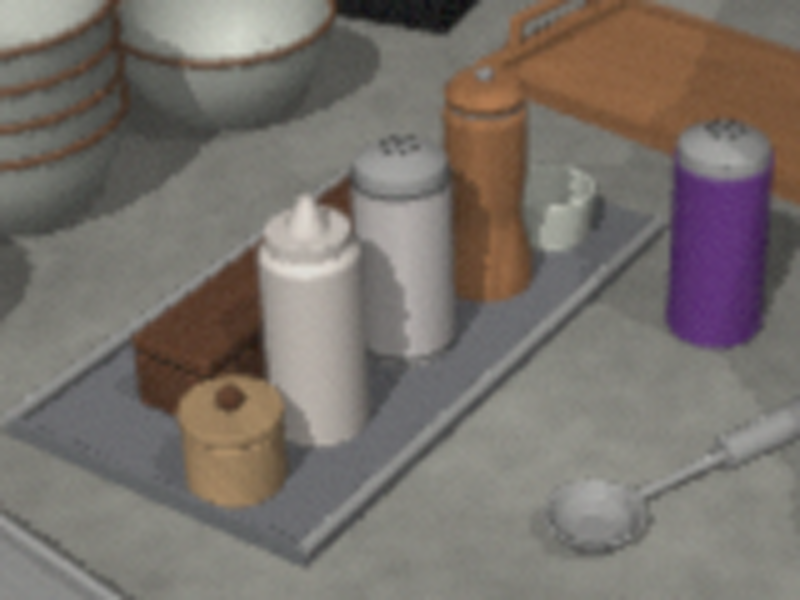

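Crops confirm the choice: the white bottle at crop (213,267), the grey shaker at (384,262), the mill's button at (549,257), and the purple look-alike apart at (620,520). The station rim corners are at about (48,73), (703,57), (722,397) and (57,420). I'll take the tray corners from one enlarged stitched crop and triangulate the three axes.

```bash
cat >> h.py <<'E'
def onplane(c,uv,z):
    d=rays(c,*np.array(uv,float).T)@rot(c).T; o=np.array(c['origin']); return o+d*((z-o[2])/d[:,2])[:,None]
def tri(cs,uvs):
    A=0;b=0
    for c,uv in zip(cs,uvs):
        d=(rays(c,*np.array([uv],float).T)@rot(c).T)[0]; d/=np.linalg.norm(d); M=np.eye(3)-np.outer(d,d); A=A+M; b=b+M@np.array(c['origin'])
    x=np.linalg.solve(A,b); return x
E
python3 - <<'E'
from h import *
from scipy.optimize import least_squares
t=load('top0');s=load('side0')
im=cv2.cvtColor(t['image'],cv2.COLOR_RGB2BGR)
cv2.imwrite('pics/tr.png',np.hstack([cv2.resize(im[107:249,u:u+90],None,fx=4.2,fy=4.2,interpolation=cv2.INTER_CUBIC) for u in(75,328)]))
T=lambda x,y:(165+x/5-.4,115+y/4.8-.4)
S=lambda x,y:(165+x/5-.4,145+y/5-.4)
for n,a,b in(('bottle',T(213,267),S(306,200)),('shaker',T(384,262),S(400,143)),('mill',T(549,257),S(485,73)),('potknob',T(104,285),S(230,397))): print(n,tri((t,s),(a,b)).round(4))
c=onplane(t,[T(48,73),T(703,57),T(722,397),T(57,420)],.014); print('station',c.round(4)[:,:2],c.mean(0).round(4))
b=onplane(t,[T(143,135),T(592,117),T(598,207),T(152,231)],.049); print('box top',b.round(4)[:,:2],b.mean(0).round(4))
for n,q in(('st',c),('box',b)):
    print(n,np.degrees(np.arctan2(-(q[0]+q[3]-q[1]-q[2])[0],(q[0]+q[3]-q[1]-q[2])[1])))
for tag,c0 in(('top',t),('side',s)):
    P=cloud(c0).reshape(-1,3)
    for n,x,y,r,z0,z1 in(('bottle',.465,.1,.026,.02,.108),('shaker',.468,.01,.027,.02,.108),('mill',.467,-.065,.024,.08,.113)):
        Q=P[(np.hypot(P[:,0]-x,P[:,1]-y)<.036)&(P[:,2]>z0)&(P[:,2]<z1)]
        if len(Q)>15:
            f=least_squares(lambda q:np.hypot(Q[:,0]-q[0],Q[:,1]-q[1])-r,[x,y],loss='soft_l1',f_scale=.002).x; print(tag,n,len(Q),f.round(4))
    m=lambda x0,x1,y0,y1:np.round(np.median(P[(P[:,0]>x0)&(P[:,0]<x1)&(P[:,1]>y0)&(P[:,1]<y1)][:,2]),4)
    print(tag,'z steel',m(.42,.58,.3,.37),'guest',m(.4,.55,-.37,-.31),'station',m(.43,.44,-.1,.12),'box',m(.53,.56,-.05,.08))
E
```

```text
bottle [0.4831 0.0924 0.1365]
shaker [0.4867 0.0105 0.1299]
mill [ 0.4877 -0.069   0.1371]
potknob [0.487  0.156  0.0528]
station [[ 0.6149  0.1937]
 [ 0.6255 -0.1658]
 [ 0.4291 -0.1723]
 [ 0.4169  0.1853]] [0.5216 0.0102 0.014 ]
box top [[ 0.5707  0.1372]
 [ 0.5814 -0.1001]
 [ 0.5309 -0.1026]
 [ 0.5173  0.1318]] [0.5501 0.0166 0.049 ]
st 1.8257808791383643
box 2.9473668494793146
top bottle 107 [0.4829 0.0948]
top shaker 81 [0.4878 0.0106]
top mill 36 [ 0.4882 -0.0691]
top z steel 0.0025 guest 0.0037 station 0.003 box 0.0476
side bottle 554 [0.4823 0.0944]
side shaker 477 [0.4871 0.0106]
side mill 168 [ 0.4876 -0.0692]
side z steel 0.0031 guest 0.0049 station 0.0038 box 0.0485
```

View pics/tr.png

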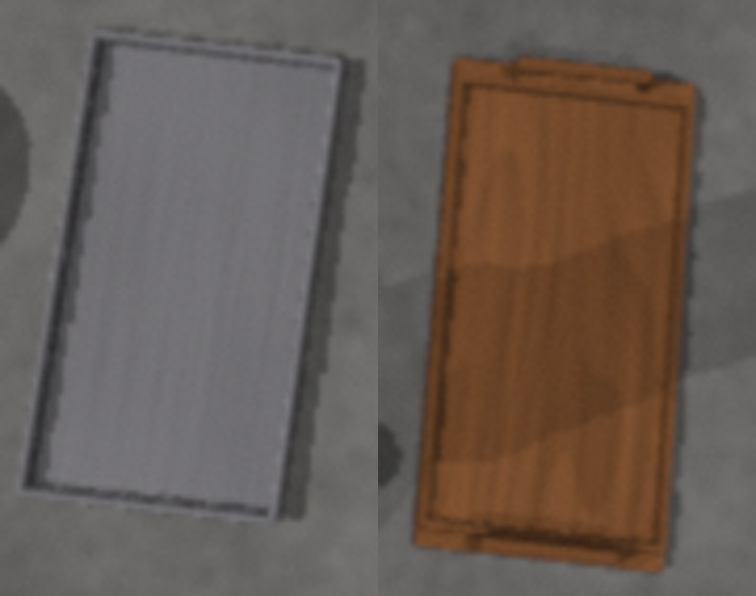

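The trays show clearly: steel rim corners at (95,33), (343,60), (276,520), (22,490) and guest corners at (455,60), (694,87), (664,570), (415,546). Axes from triangulation and from both depth clouds agree to about 2 mm. Next I compute the trays and check that all planned poses are reachable.

```bash
cat > plan.py <<'E'
from h import *
t=load('top0')
C=lambda x,y,u0:(u0+x/4.2-.4,107+y/4.2-.4)
def rect(q,z):
    c=onplane(t,q,z)[:,:2]; d=c[0]+c[1]-c[2]-c[3]; return c.mean(0),np.arctan2(d[1],d[0]),c
ST,sy,sc=rect([C(95,33,75),C(343,60,75),C(276,520,75),C(22,490,75)],.015)
GT,gy,gc=rect([C(77,60,328),C(316,87,328),C(286,570,328),C(37,546,328)],.014)
row=np.radians(1.8)
OBJ=dict(bottle=np.array([.4827,.0938]),shaker=np.array([.4870,.0107]),mill=np.array([.4879,-.0691]))
ex=np.array([np.cos(sy),np.sin(sy)])
SPOT=dict(bottle=ST+.1*ex,shaker=ST,mill=ST-.1*ex)
BOX=np.array([.5505,.0166]); byaw=np.radians(2.9)
Z=.076+.004; ZT=.255
E
python3 - <<'E'
from plan import *
L=np.linalg.norm
for n,c,q,y in(('steel',sc,ST,sy),('guest',gc,GT,gy)): print(n,q.round(4),np.degrees(y).round(1),[L(c[i]-c[i-1]).round(4) for i in range(4)])
for h in(1,-1):
  yw=row+h*np.pi/2
  for n in OBJ:
    for p in(OBJ[n],SPOT[n]):
      print(h,n,[None if (j:=robot.solve_ik([*p,z],[np.pi,0,yw])) is None else j.round(2) for z in(Z,ZT)])
  print('box',robot.solve_ik([*BOX,.018],[np.pi,0,byaw+h*np.pi/2]))
for h in(0,1,): print('guest',robot.solve_ik([*GT,.02],[np.pi,0,gy+h*np.pi]),robot.solve_ik([*GT,.25],[np.pi,0,gy+h*np.pi]))
E
```

```text
steel [0.4999 0.3398] -6.6 [np.float64(0.2972), np.float64(0.161), np.float64(0.2996), np.float64(0.1598)]
guest [ 0.4741 -0.3411] -6.3 [np.float64(0.3205), np.float64(0.1595), np.float64(0.3184), np.float64(0.1604)]
1 bottle [array([ 0.63,  0.37, -1.04,  1.94,  0.37,  1.04, -0.54]), array([ 0.71,  0.12, -1.04,  1.72,  0.1 ,  1.36, -0.32])]
1 bottle [array([ 0.02,  0.75, -0.89,  1.42,  0.59,  1.26, -0.89]), array([ 0.12,  0.74, -1.21,  1.2 ,  0.68,  1.62, -0.91])]
1 shaker [array([ 0.64,  0.28, -0.83,  1.95,  0.25,  1.01, -0.28]), array([ 0.68,  0.07, -0.82,  1.74,  0.05,  1.35, -0.12])]
1 shaker [array([ 0.17,  0.74, -1.18,  1.64,  0.71,  1.26, -1.12]), array([ 0.1 ,  0.46, -1.05,  1.44,  0.4 ,  1.46, -0.92])]
1 mill [array([ 0.65,  0.26, -0.66,  1.95,  0.19,  1.  , -0.07]), array([ 0.7 ,  0.07, -0.67,  1.73,  0.05,  1.35,  0.05])]
1 mill [array([-0.04,  0.42, -0.9 ,  1.84,  0.37,  1.06, -1.05]), array([ 0.11,  0.26, -1.06,  1.63,  0.23,  1.39, -0.94])]
box [ 0.49682199  0.50375502 -0.73331867  1.83678151  0.40643262  0.95668432
 -0.36366281]
-1 bottle [array([ 0.77,  0.48, -1.23,  
[... 312 characters left out ...]
[ 0.2 ,  0.56, -1.24,  1.44,  0.53,  1.51,  2.15])]
-1 mill [array([-1.02,  0.47,  1.29,  2.02, -0.53,  1.05, -2.59]), None]
-1 mill [array([ 0.18,  0.61, -1.24,  1.83,  0.63,  1.17,  1.91]), array([ 0.23,  0.33, -1.24,  1.62,  0.32,  1.41,  2.13])]
box [-1.00023426  0.73058042  1.15862468  1.91201278 -0.78460003  1.04588002
 -2.58732669]
guest [ 0.70933618  0.45823421 -0.19940854  1.77028203  0.11003809  0.92388848
 -1.21751394] [ 0.72929504  0.24300918 -0.21952405  1.53767999  0.0535347   1.36680086
 -1.17588888]
guest [ 0.99504294  0.51503938 -0.55527075  1.75406356  0.32159241  0.96410034
  1.77280551] [ 1.00863032  0.28240916 -0.56317585  1.52209006  0.15207895  1.38106441
  1.8951771 ]
```

```bash
cat >> plan.py <<'E'
Y=row+np.pi/2; O=[np.pi,0,Y]
def st(tag):
    s=robot.read_state(); print(tag,round(s['time'],1),s['eef_pos'].round(4),'open',round(s['opening'],4),'gf',round(s['gripper_force'],1),'F',s['contact_force'].round(1))
def pick(p,o,z,force,zt=ZT):
    robot.move_linear([*p,zt],o,max_speed=.22)
    robot.move_linear([*p,z],o,max_speed=.15)
    robot.gripper_close(force); st('grip')
    robot.move_linear([*p,zt],o,max_speed=.15); st('up')
def place(p,o,z,zt=ZT):
    robot.move_linear([*p,zt],o,max_speed=.2)
    robot.move_linear([*p,z+.012],o,max_speed=.15)
    hit=robot.move_linear([*p,z-.002],o,max_speed=.02,max_force=6); st(f'down {hit}')
    robot.let_go(); robot.move_linear([*p,zt],o,max_speed=.2); st('off')
E
python3 - <<'E'
from plan import *
robot.goto([*OBJ['bottle'],ZT],O); st('above')
pick(OBJ['bottle'],O,Z,40)
place(SPOT['bottle'],O,Z)
for n in('top','side'): snap(n,n+'1')
E
```

```text
above 2.7 [0.483  0.0928 0.2549] open 0.0855 gf 0.0 F [ 0.3 -1.1  0.4]
grip 4.7 [0.4831 0.0938 0.0807] open 0.051 gf 41.2 F [-1.9 -1.1  5.3]
up 6.0 [0.4823 0.0937 0.2542] open 0.051 gf 41.9 F [ 0.4  0.4 -2. ]
down True 9.2 [0.5992 0.3282 0.0808] open 0.0505 gf 42.6 F [-1.1  0.4  5.1]
off 10.7 [0.5989 0.3279 0.2537] open 0.0853 gf 0.0 F [ 0.3 -0.3 -0.4]
```

View pics/side1.png

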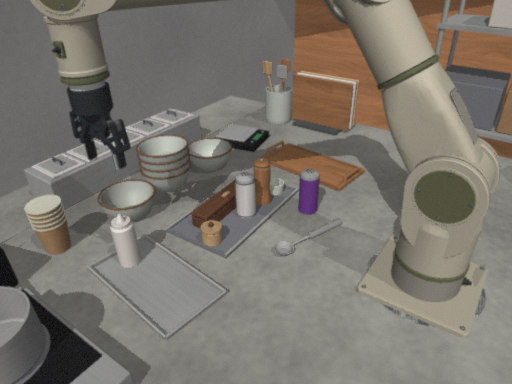

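The bottle stands upright at the far end of the steel tray at (125,243). The other items on the station tray have not moved.

```bash
python3 - <<'E'
from plan import *
for n in('shaker','mill'):
    print(n); pick(OBJ[n],O,Z,40); place(SPOT[n],O,Z)
robot.move_linear([*ST+[0,-.12],.3],O)
c=snap('top','top2'); d=snap('side','side2')
P=cloud(c)
b=(P[...,2]>.03)&(abs(P[...,0]-.55)<.06)&(abs(P[...,1])<.17)
cv2.imwrite('pics/v2.png',cv2.resize(np.hstack([cv2.imread('pics/top2.png')[100:260,70:420],cv2.imread('pics/side2.png')[120:280,60:410]]),None,fx=1.14,fy=2.28/2))
E
```

```text
shaker
grip 14.2 [0.4874 0.0106 0.0807] open 0.053 gf 41.0 F [-0.2  0.2  6.6]
up 15.5 [0.4865 0.0107 0.2541] open 0.0524 gf 42.3 F [-1.1  0.4 -2.5]
down True 19.1 [0.4999 0.3398 0.0808] open 0.0526 gf 43.1 F [-0.1 -1.   5.9]
off 20.6 [0.4996 0.3394 0.2538] open 0.0853 gf 0.0 F [-0.9  0.5 -0.3]
mill
grip 24.3 [ 0.4883 -0.0692  0.0805] open 0.0472 gf 40.7 F [-0.9  1.2  5.6]
up 25.6 [ 0.4874 -0.0691  0.2541] open 0.0472 gf 41.4 F [-0.9 -0.3 -1.8]
down True 29.8 [0.4006 0.3512 0.0806] open 0.047 gf 42.1 F [-0.5 -1.7  6.5]
off 31.2 [0.4003 0.3508 0.2539] open 0.0853 gf 0.0 F [ 0.4 -0.2  0.4]
```

View pics/v2.png

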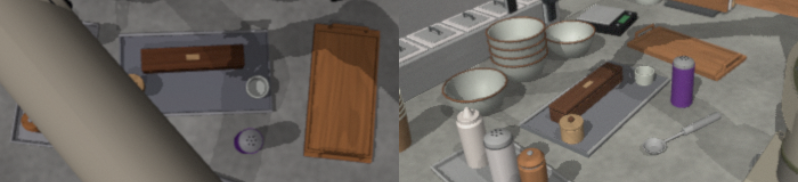

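All three stand on the steel tray, at (468,138), (500,155) and (532,165) in the right half. The box is now clear at (190,58) in the left half. I refine its pose and take it.

```bash
python3 - <<'E'
from plan import *
for tag in('top2','side2'):
    c=load(tag);P=cloud(c);m=(P[...,2]>.038)&(P[...,2]<.06)&(P[...,0]>.505)&(P[...,0]<.6)&(abs(P[...,1]-.015)<.15)
    im=c['image'].astype(int); m&=(im[...,0]>im[...,2]+12)
    r=cv2.minAreaRect((P[m][:,:2]*1000).astype(np.float32)); print(tag,m.sum(),np.round(r[0],1),np.round(r[1],1),round(r[2],2), np.median(P[m][:,2]).round(4))
    q=P[m][:,:2]; 
    v=np.linalg.svd(q-q.mean(0),full_matrices=False)[2][0]; print(q.mean(0).round(4),np.degrees(np.arctan(-v[0]/v[1])).round(2))
for z in(.018,.2): print(robot.solve_ik([*BOX,z],[np.pi,0,byaw+np.pi/2]))
E
```

```text
top2 1775 [550.6  32.7] [ 63.9 269. ] 6.47 0.0475
[0.5508 0.0206] 3.75
side2 1003 [549.9  33.9] [ 65.9 268.3] 5.94 0.0484
[0.5465 0.0351] 3.25
[ 0.65874605  0.59480796 -0.95124427  1.82937134  0.56633062  1.0164952
 -0.47345714]
[ 0.81130151  0.3988538  -1.13516629  1.65996411  0.37168566  1.32297689
 -0.33648646]
```

```bash
python3 - <<'E'
from plan import *
OB=[np.pi,0,byaw+np.pi/2]
robot.move_linear([.5,.15,.255],O,max_speed=.2)
pick(BOX,OB,.018,80,zt=.22)
OG=[np.pi,0,gy]
robot.move_linear([*GT,.22],OG,max_speed=.12); st('over')
snap('top','top3'); snap('side','side3')
cv2.imwrite('pics/v3.png',np.hstack([cv2.imread('pics/top3.png')[60:310,150:500],cv2.imread('pics/side3.png')[60:310,150:500]]))
E
```

```text
grip 35.9 [0.5515 0.0166 0.019 ] open 0.0512 gf 84.4 F [ 0.  -0.   6.4]
up 37.4 [0.55   0.0165 0.2191] open 0.0507 gf 83.6 F [ 0.3 -0.4 -4.3]
over 40.6 [ 0.4743 -0.3408  0.22  ] open 0.0507 gf 83.6 F [-0.4 -0.3 -4.1]
```

View pics/v3.png

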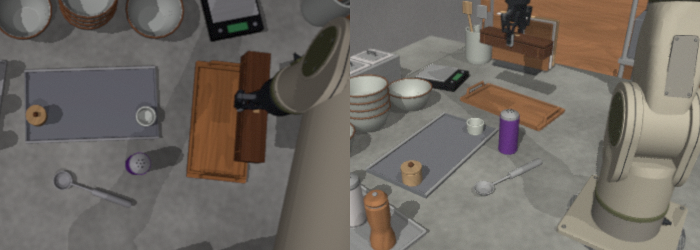

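The box is held level and parallel over the guest tray. I place it, then re-measure the three while the arm is out of the way.

```bash
python3 - <<'E'
from plan import *
from scipy.optimize import least_squares
place(GT,[np.pi,0,gy],.020,zt=.22)
robot.move_linear([.45,-.12,.27],O,max_speed=.15)
snap('top','top4'); snap('side','side4')
for tag in('top0','side0','top4','side4'):
    P=cloud(load(tag)).reshape(-1,3)
    D=OBJ if tag[-1]=='0' else SPOT
    for n,r,z0,z1 in(('bottle',.026,.02,.108),('shaker',.027,.02,.108),('mill',.024,.08,.113)):
        x,y=D[n]; Q=P[(np.hypot(P[:,0]-x,P[:,1]-y)<.036)&(P[:,2]>z0)&(P[:,2]<z1)]
        if len(Q)>15:
            f=least_squares(lambda q:np.hypot(Q[:,0]-q[0],Q[:,1]-q[1])-r,[x,y],loss='soft_l1',f_scale=.002).x; print(tag,n,len(Q),'minus nominal mm',(1000*(f-D[n])).round(1))
P=cloud(load('top4')); m=(P[...,2]>.042)&(P[...,2]<.06)&(abs(P[...,0]-GT[0])<.13)&(abs(P[...,1]-GT[1])<.06)
r=cv2.minAreaRect((P[m][:,:2]*1000).astype(np.float32)); print('box',r,GT*1000,np.degrees(gy))
cv2.imwrite('pics/v4.png',np.hstack([cv2.resize(cv2.imread('pics/top4.png')[60:310,75:425],None,fx=1.1,fy=1.1),cv2.resize(cv2.imread('pics/side4.png')[60:310,50:400],None,fx=1.1,fy=1.1)]))
E
```

```text
down True 43.0 [ 0.474  -0.3411  0.0201] open 0.0508 gf 84.6 F [-1.4  0.4  5.8]
off 44.6 [ 0.4736 -0.3409  0.2188] open 0.0853 gf 0.0 F [ 0.9 -0.7 -0.4]
top0 bottle 106 minus nominal mm [0.3 0.5]
top0 shaker 81 minus nominal mm [ 0.8 -0.1]
top0 mill 36 minus nominal mm [ 0.3 -0. ]
side0 bottle 560 minus nominal mm [-0.4  0.6]
side0 shaker 524 minus nominal mm [ 0.2 -0.1]
side0 mill 175 minus nominal mm [-0.3 -0.1]
top4 bottle 256 minus nominal mm [-0.3  0.4]
top4 shaker 237 minus nominal mm [0.5 0.2]
top4 mill 86 minus nominal mm [0.2 0.4]
side4 bottle 646 minus nominal mm [-0.9  1. ]
side4 shaker 779 minus nominal mm [0.4 1. ]
side4 mill 311 minus nominal mm [0.2 1.1]
box ((0.0, 0.0), (0.0, 0.0), 0.0) [ 474.12737553 -341.12644641] -6.317531792267366
```

View pics/v4.png

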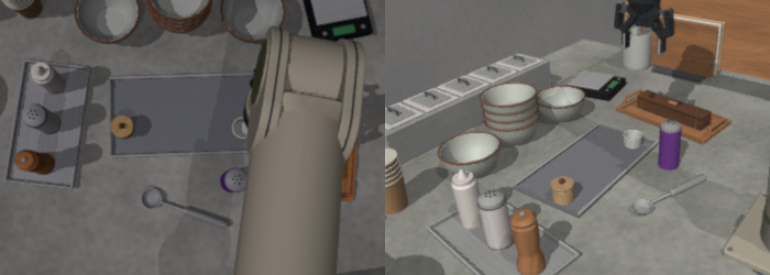

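The box lies in the guest tray (side view about (672,110)). The three stand within 1 mm of where I set them. Now I return them.

```bash
python3 - <<'E'
from plan import *
for n in('mill','shaker','bottle'):
    print(n); pick(SPOT[n],O,Z,40); place(OBJ[n],O,Z)
robot.move_linear([.45,.30,.27],O,max_speed=.2); st('end')
snap('top','top5'); snap('side','side5')
from scipy.optimize import least_squares
for tag in('top5','side5'):
    P=cloud(load(tag)).reshape(-1,3)
    for n,r,z0,z1 in(('bottle',.026,.02,.108),('shaker',.027,.02,.108),('mill',.024,.08,.113)):
        x,y=OBJ[n]; Q=P[(np.hypot(P[:,0]-x,P[:,1]-y)<.036)&(P[:,2]>z0)&(P[:,2]<z1)]
        if len(Q)>15:
            f=least_squares(lambda q:np.hypot(Q[:,0]-q[0],Q[:,1]-q[1])-r,[x,y],loss='soft_l1',f_scale=.002).x; print(tag,n,len(Q),(1000*(f-OBJ[n])).round(1))
    P=cloud(load(tag)); m=(P[...,2]>.042)&(P[...,2]<.06)&(abs(P[...,0]-GT[0])<.13)&(abs(P[...,1]-GT[1])<.06)
    if m.sum(): print('box',m.sum(),cv2.minAreaRect((P[m][:,:2]*1000).astype(np.float32)),GT*1000)
cv2.imwrite('pics/v5.png',np.hstack([cv2.resize(cv2.imread('pics/top5.png')[60:310,75:425],None,fx=1.1,fy=1.1),cv2.resize(cv2.imread('pics/side5.png')[60:310,50:400],None,fx=1.1,fy=1.1)]))
E
```

```text
mill
grip 51.0 [0.4008 0.3514 0.0806] open 0.0472 gf 40.9 F [-0.3 -1.9  6.5]
up 52.3 [0.4003 0.3509 0.2541] open 0.0474 gf 41.4 F [ 0.5  0.2 -2.5]
down True 56.4 [ 0.4879 -0.0692  0.0805] open 0.047 gf 42.1 F [-0.9  0.4  6.4]
off 57.9 [ 0.4873 -0.0691  0.254 ] open 0.0854 gf 0.0 F [ 0.1 -0.5  0.5]
shaker
grip 61.6 [0.5002 0.3401 0.0808] open 0.0531 gf 41.8 F [-0.6 -0.8  6.1]
up 62.9 [0.4996 0.3394 0.254 ] open 0.0524 gf 42.3 F [ 0.   0.  -1.9]
down True 66.5 [0.487  0.0106 0.0807] open 0.0526 gf 42.9 F [-1.5  0.   6.2]
off 68.0 [0.4864 0.0106 0.254 ] open 0.0852 gf 0.0 F [0.1 0.7 0.1]
bottle
grip 71.4 [0.5994 0.3285 0.0808] open 0.0507 gf 42.1 F [-1.6 -0.3  5. ]
up 72.7 [0.599  0.328  0.2539] open 0.0508 gf 41.9 F [-0.6  0.5 -2.5]
down True 76.0 [0.4827 0.0938 0.0807] open 0.0507 gf 42.7 F [-1.7  0.6  6.6]
off 77.4 [0.4822 0.0936 0.254 ] open 0.0852 gf 0.0 F [-0.3 -0.  -0.1]
end 78.6 [0.4503 0.2992 0.2697] open 0.085 gf 0.0 F [-0.3  0.2  0.1]
top5 bottle 110 [-0.7  0.5]
top5 shaker 82 [ 0.1 -0.1]
top5 mill 37 [-0.3 -0.1]
box 1784 ((474.00274658203125, -340.5108947753906), (53.69230651855469, 239.28488159179688), 83.92230224609375) [ 474.12737553 -341.12644641]
side5 bottle 569 [-1.1  0.3]
side5 shaker 518 [-0.3 -0.1]
side5 mill 168 [-0.9  0. ]
box 617 ((474.06781005859375, -339.39410400390625), (60.003135681152344, 242.8802490234375), 85.13249969482422) [ 474.12737553 -341.12644641]
```

View pics/v5.png

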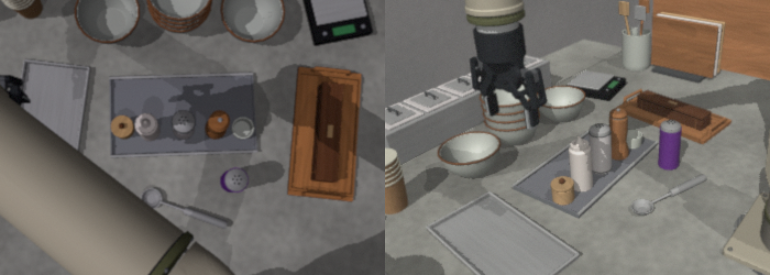

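The three are upright on their spots (146,125), (183,122) and (217,122), within about 1 mm. The box is centred and lengthwise in the guest tray at (327,132), and the salt pot and dip dish are where they were.

```bash
python3 -c "
from cell import robot
print(robot.job_done())"
```

```text
the job is handed in; nothing more can be done
None
```

The job is done and handed in at about 79 s: the chopstick box lies lengthwise in the middle of the guest tray, all three items stand upright within about 1 mm of their starting spots, and the dip dish and salt pot were left alone.

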